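# Hang the guard on the plate press and press the cap mat home

## Robot

A 6-joint arm with a two-finger parallel gripper is mounted at the origin on the work surface. World frame = base frame: x ahead of the robot, y to its left, z up, the work surface at z = 0. Lengths are in m, angles in rad, forces in N, time in s.
With the tool pointing down it reaches from about 0.25 to 0.775 m from the base axis. Payload 4 kg.
Tool frame: the origin (TCP) lies midway between the tips of the shut fingers; the grasp point (between the pads) lies 19 mm behind it; z points along the fingers, y is the direction in which the jaws open and shut (so a half turn about z gives the same grasp; the last joint's range is limited). The gripper opens to 94 mm and grips with 3 to 60 N. Pads are 16 mm wide; open, the fingers measure 119 mm over their backs; the gripper's body (75 mm by 177 mm) begins 78 mm behind the grasp point.
Start: joints at [1.146, 0.087, 1.371, -0, 1.684, -0.103], TCP at [0.174, 0.522, 0.206] pointing down, gripper open.
Joint ranges: [-3.1, 3.1], [-0.76, 2.03], [0.27, 2.55], [-1.08, 4.22], [0.17, 2.65], [-2.57, 2.57]. Speed limits (rad/s): [2.79, 2.79, 3.14, 3.14, 3.14, 3.14].

## Interface

Orientations are given as [roll, pitch, yaw] about the fixed x, y, z axes, in that order (R = Rz(yaw) Ry(pitch) Rx(roll)).
In Python, from plant import * gives the robot as it stands.
- The arm moves only by the tool arm_command, never from a script. Its argument "steps" is a list of rows, each a list of 3 entries, a list of its own where there are three numbers: the finger opening in mm, from 0 to 94, then the shift along the tool's x, y, z in mm, then the turn, a rotation vector about the tool's x, y, z in degrees. In form: [[jaw, [dx, dy, dz], [ax, ay, az]], ...]. A call has 1 to 20 rows; each row is the pose to reach, as a shift and turn from the pose measured when the call began, along the tool's axes at that moment; what a row does not reach only later rows make up. A row lasts 1/10 s, in which the tool goes at most 50 mm and 8.59 degrees, less where a joint would pass 70% of its speed; a pose out of reach is approached as far as the arm can. A call with a gripper value outside its range is refused whole. The fingers move at their own pace and stop on an object; "grip_force" is the grip in N (left out, the last holds). Time passes only in rows, so rows that repeat a pose let the fingers close. It gives the time, the measured TCP pose, the force and the opening at its end, in the units of the state.
- get_state(): the state, without advancing time (a new reading comes with each control period).
- snapshot(name): name is "scene" or "side" or "wrist"; returns (picture, depth): 420x560x3 uint8, red, green, blue; 420x560 float32, m along the optical axis (not along the pixel's ray), 0 where there is no reading.
- camera_params(name): a dict with "fov_y" (degrees; the focal length in pixels is half the picture's height over the tangent of half this angle, whatever the lens; pixels are square), "cx", "cy" (the principal point, pixels), "xyz" and "orientation" of the camera in the world. Camera axes: x right, y up, looking along -z (the intrinsics and any distortion apply to the point x, -y, -z); pixel columns grow to the right and rows downward; lengths in m; the calibration is good to about 2 mm. A picture is of the moment at which its call begins: read the wrist's pose just before it. camera_params takes no time and is no camera call; for the wrist camera it gives the pose at the moment of the call.
- hand_in(): hands the job in, once; it reports no verdict.
The state is a dict: "time": time; "qpos": joint angles; "joint_vel": joint speeds; "joint_torque": joint torques, N m; "eef_pos": TCP position; "eef_rot": TCP orientation; "force": force on the tool from outside, world axes, zero at the start; "torque": the same for the moment, N m; "width": finger opening in m.
Only numpy, scipy, OpenCV 4.12 (cv2) and the standard library are available. Lean on these libraries where they do the work, as an engineer would, in place of code of your own. Each camera call takes 0.05 s, during which the arm holds its last target. There are 200 camera calls.

## Task

The clear guard door of the plate press is drying in its stand: hang it on the press so that both hinge knuckles sit fully down on their pins, and swing it shut. Then, with the guard shut, push the red valve lever on the press's base to the right (as you face the press) and hold it there until the platen has pressed the blue cap mat all the way down, keep holding two seconds more, and let the lever spring back to the middle so that the platen goes up again. Leave the other things on the bench where they stand.

Things in the scene. Friction and masses are not known exactly. Their poses are not given: they have to be found in the camera images.
- press: White bench-top pneumatic plate press, fixed (all sizes here in mm); base 250 wide, 280 deep, 85 high, front face at x -120. Origin on the bench under it; +x from its front to its back (whoever faces it looks along +x), +y to the left, +z up. Hung and shut, the guard's middle plane lies at x -130; there it stops against rubber pads on the right-hand post.
- head_edge (a point): Middle of the lower front edge of the press's overhanging head (press x -150, y 0, 245 high). The head is 170 wide and 80 high, with a gauge 11 out from its front, left of the middle; the air cylinder on it reaches 431. It hangs 20 above and in front of the shut guard, so the guard cannot be hung in the shut position: hang it standing open, then swing it.
- pin_low (a point): Foot of the lower hinge pin at the press's front left (press x -130, y 105; 105 high): centre of the top of its lug (18 wide, 8 thick, reaching 9 in front of the pin), on which the knuckle rests. The pin stands up from here, 8 thick, 28 long, its last 4 tapered to 5.
- pin_top (a point): Foot of the upper hinge pin, straight above pin_low, 190 high; same lug; pin 8 thick, 24 long. The lugs come forward from a post behind them: bring the knuckles in from the front, above the pins (the lower one below the upper lug), then lower.
- guard_grip (a point): Where to grasp the guard: mid-thickness in its aluminium top rail (12 thick, 28 high, 202 long), 14 below the top edge, 105 from the hinge axis. Guard: 0.26 to 0.42 kg, clear panel in a frame, 130 high, 12 thick, upright in its stand, lifts straight out. Axes: x along the width from hinge to free edge, y through the thickness (into the press when shut), z up.
- guard_edge (a point): Middle of the guard's free edge, 215 from the hinge axis. A black knob stands 28 out from the front (-y) face near this edge, 14 in and 55 above the lower edge.
- knuckle_low (a point): Mouth of the guard's lower hinge knuckle: centre of the bore at its underside. Steel tube 20 high, 20 outside, bore 11, on the hinge axis, 10 above the guard's lower edge. Fully down, this point meets pin_low.
- knuckle_top (a point): Mouth of the upper knuckle (same size), 85 above knuckle_low. Fully down, it meets pin_top.
- stand: White drying stand for the guard, fixed: board 270 x 130, 12 thick, with two pairs of posts to 61 high either side of a slot 17 wide. Origin at its centre on the bench; x along the slot.
- lever (a joint): Valve lever, rad: 0 in the middle, positive to the right as you face the press (the press's -y), negative to the left. It turns about an upright axis 55 behind the knob's centre. Spring-centred: about 7 N sideways at the knob holds it fully over to the right, where it comes to a firm stop at about 0.36 with the mat fully down; to the left it goes to -0.42.
- lever_knob (a point): Centre of the lever's red ball knob, 28 across, on a 9 thick stem straight out of the base's front, 50 above the bench; in the middle at press x -165, y 0. The shut guard and the head above leave no room for an upright gripper: tilt the tool back 25 to 45 degrees, fingers pointing into the press.
- platen (a joint): Platen travel, m: 0 with the lever in the middle, 0.025 when it has the mat fully down. The platen follows the lever (0.07 m per rad): it goes down as the lever goes right, stays down only while the lever is held there, and comes back up as the lever springs back.
- capmat (a joint): How far the blue cap mat on the well plate under the platen has been pushed in, m: 0.005 fully down. It starts 3 to 5 mm proud; the platen meets it after about 0.020 to 0.022 of travel, and it stays where it has been pressed.
- timer: Black bench timer lying flat, 70 x 65 x 16. Loose bystander; origin at the centre of its underside. Leave alone.
- tipbox: Blue box of yellow-topped pipette tips, 85 x 122 x 62. Loose bystander; origin at the centre of its underside. Leave alone.
- tuberack: Orange tube rack with small tubes, 100 x 150 x 38. Loose bystander; origin at the centre of its underside. Leave alone.
- plates: Stack of six white well plates, 86 x 128 x 87. Loose bystander; origin at the centre of its underside. Leave alone.
- wipebottle: White round bottle with a blue cap, 60 across, 160 high. Loose bystander; origin at the centre of its underside. Leave alone.
- reagent: Amber jar with a white cap, 44 across, 75 high. Loose bystander; origin at the centre of its underside. Leave alone.
Not all that is in view belongs to the job. There is more than one size of the part that bears guard_grip; the job needs the larger.

How it is judged:
On the way, in this order (a step that is already met when the one before it is completed fails the run):
1. the guard hangs with both knuckles fully down on their pins and is shut (distance between knuckle_low and pin_low below 0.005 m and distance between knuckle_top and pin_top below 0.005 m and x of guard_edge in the frame of press above -0.145 m), for 0.3 s.
2. with the guard shut, the lever is held to the right with the mat fully down for two seconds (value of joint lever above 0.25 rad and value of joint platen above 0.0235 m and value of joint capmat above 0.0042 m), for 1.8 s.
At the end, for the whole second after the job is handed in: Guard hung with both knuckles within 5 mm of home, its free edge within 15 mm of shut; lever back within 0.05 rad of the middle, platen up (within 4 mm), cap mat pressed to within 0.8 mm of fully down; bystanders in place (all of step 1 and value of joint lever between -0.05 and 0.05 rad and value of joint platen below 0.004 m and value of joint capmat above 0.0042 m); the robot touches nothing.
It fails at once if the platen comes down while the guard is not hung and shut (value of joint platen above 0.008 m and (not (x of guard_edge in the frame of press above -0.16 m) or not (distance between knuckle_low and pin_low below 0.008 m) or not (distance between knuckle_top and pin_top below 0.008 m))).
It fails at once if a bystander is moved more than 30 mm (distance of any of timer, tipbox, tuberack, plates, wipebottle, reagent from where it was at the start of the episode above 0.03 m).
It also fails if it takes over 59 s, if anything falls off the work surface, if the arm or the gripper's body presses on something with over 40 N, if the wrist force passes 120 N, or if a joint passes its speed limit or range.

## Working session

There is one attempt and no reset: what is moved stays moved. The work goes in short steps, Python scripts to look and compute and a tool call to move; the robot and the scene stay as the last step left them, time stands still between calls to the robot, and variables do not carry over. Pictures are saved under pics/ and viewed, about 8 in all and at most 12, crops included, and the job is handed in when it is done.

Besides the shell and the picture viewer there is one more tool, called after "Emit:" as name(argument=value, ...) on one line, values as JSON. arm_command: Moves the arm, as the interface text tells. Its arguments: {"type":"object","properties":{"steps":{"type":"array","items":{"type":"array"}},"grip_force":{"type":"number"}},"required":["steps"]}

```bash
ls; mkdir -p pics; cat > h.py <<'E'
from plant import *
import numpy as np, cv2
from scipy.spatial.transform import Rotation as R
def snap(n,f=None):
    p=camera_params(n); im,d=snapshot(n)
    if f: cv2.imwrite('pics/'+f,im[:,:,::-1])
    return p,im,d
def Rc(p):
    o=np.array(p['orientation'],float)
    return R.from_euler('xyz',o) if o.shape==(3,) else (R.from_matrix(o) if o.shape==(3,3) else R.from_quat(o))
def foc(p): return 210/np.tan(np.radians(p['fov_y'])/2)
E
python3 - <<'E'
from h import *
for n in ['scene','side','wrist']:
    p,im,d=snap(n,n+'0.png'); print(n,p,d.min(),d.max(),(d>0).mean()); np.savez(n+'0',im=im,d=d)
print(get_state())
a=[cv2.imread(f'pics/{n}0.png') for n in ['scene','side']]
E
```

```text
pics
scene {'fov_y': 51.26561608635593, 'cx': 285.9321938596167, 'cy': 207.74557800255477, 'xyz': array([0.84540901, 0.09926607, 1.35051148]), 'orientation': array([0.32190344, 0.00853354, 1.60970581])} 0.0 2.6542249 0.9959438775510204
side {'fov_y': 54.392579579234365, 'cx': 277.4520024413732, 'cy': 209.1265698915956, 'xyz': array([-0.36768646, -0.64671558,  0.86411094]), 'orientation': array([ 1.00109106,  0.0194428 , -0.85485647])} 0.0 3.9812758 0.9958843537414966
wrist {'fov_y': 66.04809719424009, 'cx': 279.9117770794637, 'cy': 206.01972987414658, 'xyz': array([0.09327887, 0.54810494, 0.38404237]), 'orientation': array([-0.29258748,  0.00324571,  1.24891104])} 0.0 0.5025017 0.9959821428571428
{'time': 0.15, 'qpos': array([ 1.14586050e+00,  8.77857414e-02,  1.37188799e+00,  2.99096462e-05,
        1.68362148e+00, -1.03107225e-01]), 'joint_vel': array([-5.59881520e-04, -2.18542530e-03, -4.49903007e-03,  6.82302757e-05,
        4.77131222e-04,  6.16063362e-04]), 'joint_torque': array([ 1.67342034e-03, -3.40642476e+01, -3.02793145e+01,  7.19603221e-02,
        3.05580860e-02, -1.17304789e-04]), 'eef_pos': array([0.17378848, 0.52137449, 0.20458248]), 'eef_rot': array([-3.13990219e+00, -2.04803133e-04,  2.81976722e+00]), 'force': array([-0.29877292,  0.52161619, -0.50992775]), 'torque': array([0.04458211, 0.00172729, 0.02648554]), 'width': 0.09384559216652333}
```

View pics/scene0.png

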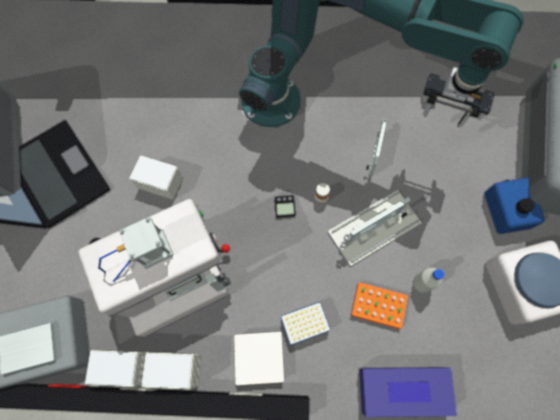

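View pics/side0.png

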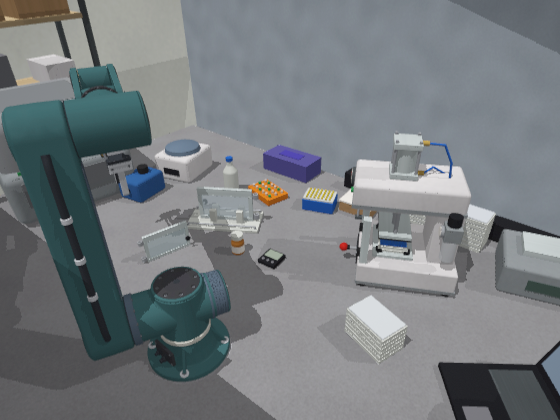

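Scene picture: the arm is at top. The stand with a clear guard is at about (375,225), and a second, smaller panel stands at about (378,150). The press is at about (150,265) with its red knob at (226,248), front facing right (+y). In the side picture the guard in the stand is at (225,205), the other panel at (168,240) and the knob at (344,246).

Things that could be taken for the guard: the panel in the white slotted stand (scene 375,225) and the loose panel (378,150). By the description it is the one in the stand. I'll measure both and check in a close crop.

```bash
cat >> h.py <<'E'
def pts(p,d):
    f=foc(p); v,u=np.mgrid[0:420,0:560]
    c=np.stack([(u-p['cx'])/f*d,-(v-p['cy'])/f*d,-d],-1)
    return Rc(p).apply(c.reshape(-1,3)).reshape(420,560,3)+p['xyz']
def ray(p,u,v):
    f=foc(p); w=Rc(p).apply([(u-p['cx'])/f,-(v-p['cy'])/f,-1]); return np.array(p['xyz']),w/np.linalg.norm(w)
def plane(p,u,v,z):
    o,w=ray(p,u,v); return o+w*(z-o[2])/w[2]
def tri(a,b):
    A=np.zeros((3,3));B=np.zeros(3)
    for o,w in (a,b):
        M=np.eye(3)-np.outer(w,w);A+=M;B+=M@o
    x=np.linalg.solve(A,B); return x,[np.linalg.norm((np.eye(3)-np.outer(w,w))@(x-o)) for o,w in (a,b)]
def proj(p,X):
    c=Rc(p).inv().apply(np.asarray(X)-p['xyz']); f=foc(p)
    return np.stack([p['cx']+f*c[...,0]/-c[...,2],p['cy']-f*c[...,1]/-c[...,2]],-1)
E
python3 - <<'E'
from h import *
S={n:(camera_params(n),np.load(n+'0.npz')) for n in ['scene','side']}
rays=[]
for n,(p,z) in S.items():
    im=z['im'].astype(int); P=pts(p,z['d'])
    m=(im[...,0]>130)&(im[...,1]<60)&(im[...,2]<60)
    k,l,st,c=cv2.connectedComponentsWithStats(m.astype(np.uint8))
    for i in range(1,k):
        if st[i,4]>8: print(n,c[i],st[i,4],np.median(P[l==i],0))
    i=1+np.argmin([abs(c[i]-([226,248] if n=='scene' else [344,246])).sum() for i in range(1,k)])
    rays.append(ray(p,*c[i]))
print('knob',tri(*rays))
p,z=S['scene'];P=pts(p,z['d']);h=P[...,2]
g=z['im'][200:330,70:240][:,:,::-1]
# height maps
def rect(mask,name):
    k,l,st,c=cv2.connectedComponentsWithStats(mask.astype(np.uint8))
    for i in range(1,k):
        if st[i,4]>25: 
            q=P[l==i]; r=cv2.minAreaRect(q[:,:2].astype(np.float32)*1000); print(name,c[i].round(),st[i,4],r,q[:,2].min().round(3),np.median(q[:,2]).round(4),q[:,2].max().round(3))
reg=np.zeros(h.shape,bool);reg[180:275,310:450]=1
rect(reg&(h>.006)&(h<.02),'board'); rect(reg&(h>.09),'guardtop')
reg[:]=0;reg[110:190,350:400]=1
rect(reg&(h>.02),'panel2')
reg[:]=0;reg[190:350,60:240]=1
rect(reg&(h>.3)&(h<.34),'head'); rect(reg&(h>.07)&(h<.095),'base')
a=cv2.resize(g,None,fx=3.2,fy=3.2,interpolation=cv2.INTER_CUBIC)
b=cv2.resize(z['im'][115:275,310:450][:,:,::-1],None,fx=2.6,fy=2.6,interpolation=cv2.INTER_CUBIC)
o=np.zeros((max(a.shape[0],b.shape[0]),a.shape[1]+b.shape[1],3),np.uint8);o[:a.shape[0],:a.shape[1]]=a;o[:b.shape[0],a.shape[1]:]=b
print(o.shape);cv2.imwrite('pics/s1.png',cv2.resize(o,None,fx=.85,fy=.85))
E
```

```text
scene [225.12820513 248.12820513] 39 [ 0.55163556 -0.1067836   0.06350167]
scene [ 55.54166667 384.95833333] 24 [ 0.95188768 -0.54373768  0.06127915]
scene [ 75.23809524 385.76190476] 21 [ 0.95204732 -0.48822731  0.062349  ]
side [343. 246.] 43 [ 0.54156045 -0.11211711  0.05521301]
knob (array([ 0.54855299, -0.10856639,  0.05005716]), [np.float64(2.678875246166559e-05), np.float64(2.6788752461582326e-05)])
board [373. 229.] 2118 ((448.885986328125, 350.64398193359375), (144.74082946777344, 285.0578918457031), 32.161678314208984) 0.006 0.014 0.02
guardtop [376. 219.] 443 ((599.0804443359375, 231.87335205078125), (86.55623626708984, 552.7727661132812), 52.80544662475586) 0.091 0.1424 1.351
guardtop [432. 271.] 140 ((609.5380859375, 486.6197204589844), (31.019681930541992, 42.703250885009766), 2.0601110458374023) 0.09 0.1219 0.166
panel2 [377. 147.] 261 ((482.4466247558594, 252.0025177001953), (34.091278076171875, 786.8408813476562), 69.65928649902344) 0.02 0.0949 1.351
head [149. 258.] 6989 ((626.44189453125, -247.95870971679688), (169.8751678466797, 310.7513732910156), 28.970890045166016) 0.3 0.3262 0.34
base [211. 271.] 101 ((624.930419921875, -139.92507934570312), (31.700414657592773, 44.14346694946289), 12.550268173217773) 0.073 0.0866 0.095
base [172. 307.] 1834 ((712.0149536132812, -229.40127563476562), (81.76506805419922, 280.1468200683594), 28.770431518554688) 0.07 0.0863 0.095
base [ 74. 323.] 245 ((783.6338500976562, -512.9887084960938), (152.52999877929688, 7.941906929016113), 16.948711395263672) 0.07 0.0843 0.095
(416, 908, 3)
```

View pics/s1.png

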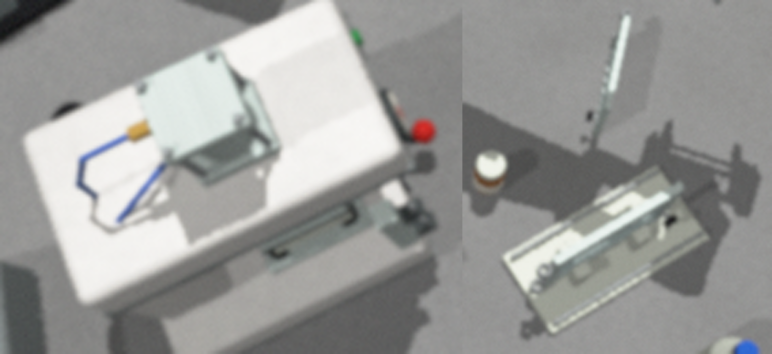

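The crop shows the stand's guard with its knuckles at the left end (crop 545,270) and the black knob on its lower right side (670,222). Its rail is longer than that of the loose panel at top (crop 615,60). So the guard's x axis points right and up in the picture. I'll locate the rail and go above it.

```bash
cat >> h.py <<'E'
def go(pos,rpy):
    s=get_state(); R0=R.from_euler('xyz',s['eef_rot'])
    Rt=R.from_euler('xyz',rpy) if not isinstance(rpy,R) else rpy
    print('shift mm',(R0.inv().apply(np.array(pos)-s['eef_pos'])*1000).round(1),'turn deg',np.degrees((R0.inv()*Rt).as_rotvec()).round(2),'len',np.linalg.norm(np.array(pos)-s['eef_pos']).round(3),'t',s['time'])
E
python3 - <<'E'
from h import *
p=camera_params('scene');z=np.load('scene0.npz');P=pts(p,z['d']);h=P[...,2]
for nm,(r0,r1,c0,c1),lo,hi in [('guard',(180,275,310,450),.128,.155),('panel2',(110,190,350,400),.08,.125)]:
    m=np.zeros(h.shape,bool);m[r0:r1,c0:c1]=1;m&=(h>lo)&(h<hi)
    q=P[m];c=q[:,:2].mean(0);w,v=np.linalg.eigh(np.cov((q[:,:2]-c).T));a=v[:,1];t=(q[:,:2]-c)@a
    print(nm,m.sum(),c,a,np.degrees(np.arctan2(a[1],a[0])),np.percentile(t,[0,2,98,100]),np.median(q[:,2]))
go([.435,.335,.27],[np.pi,0,2.13])
E
```

```text
guard 363 [0.46580761 0.34066583] [-0.49391142  0.86951222] 119.59799372595297 [-0.11445126 -0.1070686   0.1053718   0.1096694 ] 0.1432766310546365
panel2 169 [0.19943355 0.3584496 ] [-0.97679683  0.21416804] 167.63327741573192 [-0.07815517 -0.07746703  0.08945834  0.09162561] 0.09988896354889687
shift mm [-306.7  -94.3  -65.3] turn deg [-1.000e-01  2.000e-02  3.952e+01] len 0.327 t 0.15
```

Emit:
arm_command(steps=[[60,[-80,-20,-85],[0,0,8]],[60,[-130,-30,-85],[0,0,16]],[60,[-180,-43,-85],[0,0,24]],[60,[-230,-55,-85],[0,0,32]],[60,[-280,-67,-85],[0,0,40]],[60,[-330,-79,-85],[0,0,42]],[60,[-334,-80,-85],[0,0,42]],[60,[-334,-80,-85],[0,0,42]],[60,[-334,-80,-85],[0,0,42]],[60,[-334,-80,-85],[0,0,42]]])

```text
time: 1.15
eef_pos: [0.4646, 0.3405, 0.2893]
eef_rot: [-3.139, 0.0, 2.087]
force: [-1.1, 0.1, 0.0]
width: 0.06
```

```bash
python3 - <<'E'
from h import *
p,im,d=snap('wrist','w1.png');np.savez('w1',im=im,d=d,xyz=p['xyz'],o=p['orientation']);s=get_state();print(s['time'],s['eef_pos'],s['eef_rot'],s['joint_vel'].round(3),p['xyz'],p['orientation'])
E
```

```text
1.2 [0.46410674 0.34100297 0.28963165] [-3.13969596e+00  1.02539833e-04  2.08852411e+00] [ 0.017 -0.01   0.001 -0.004 -0.003 -0.005] [0.42284764 0.4141332  0.46892067] [-0.29380015  0.00390208  0.51643219]
```

View pics/w1.png

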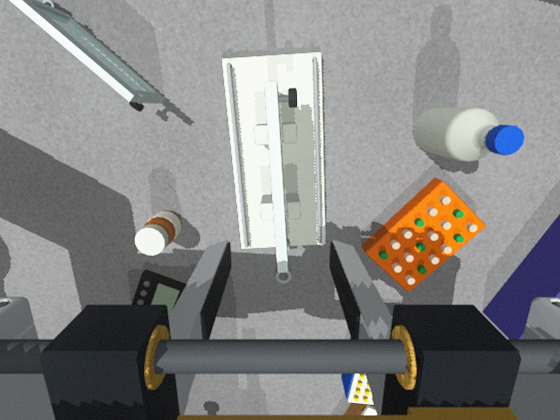

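The wrist picture shows the rail from (271,85) at the free end to (282,268), the upper knuckle's bore at about (283,277), and the black knob at (292,97). The gripper is almost centred on it.

```bash
python3 - <<'E'
from h import *
z=np.load('w1.npz');p=camera_params('wrist');p['xyz']=z['xyz'];p['orientation']=z['o'];P=pts(p,z['d']);h=P[...,2];im=z['im']
m=np.zeros(h.shape,bool);m[70:290,255:300]=1
mm=m&(h>.13)&(h<.155)
r=cv2.minAreaRect(np.argwhere(mm)[:,::-1].astype(np.float32));print(mm.sum(),r)
print('median z',np.percentile(h[mm],[5,50,95]))
# rail edges per row from depth mask & rays on z=.142
cs=[];
for v in range(84,262):
    us=np.where(mm[v]&(np.abs(h[v]-.142)<.008))[0]
    if len(us)>4: cs.append((v,us.min(),us.max()))
cs=np.array(cs);print(len(cs),cs[:3],cs[-3:])
mid=np.array([plane(p,(a+b)/2,v,.142) for v,a,b in cs])
wd=[np.linalg.norm(plane(p,b+.5,v,.142)-plane(p,a-.5,v,.142)) for v,a,b in cs];print('width',np.percentile(wd,[5,50,95]))
vx,vy,x0,y0=cv2.fitLine((mid[:,:2]*1000).astype(np.float32),cv2.DIST_HUBER,0,.01,.01).ravel();print('dir',np.degrees(np.arctan2(vy,vx)),x0,y0)
print('ends',plane(p,271.5,81.5,.142),plane(p,282,268,.142),'knuckle (top of upper: 115+... )')
print('rows of mask',np.where(mm.any(1))[0][[0,-1]])
cv2.imwrite('pics/c.png',np.hstack([cv2.resize(im[245:300,250:315][:,:,::-1],None,fx=6,fy=6,interpolation=cv2.INTER_CUBIC),cv2.resize(im[70:125,250:315][:,:,::-1],None,fx=6,fy=6,interpolation=cv2.INTER_CUBIC)]))
print(h[268:290,278:290].round(3)[::3])
E
```

```text
2235 ((276.0664367675781, 176.99557495117188), (191.04257202148438, 12.505572319030762), 86.18592071533203)
median z [0.14127114 0.14245176 0.14366345]
178 [[ 84 264 276]
 [ 85 264 276]
 [ 86 264 276]] [[259 276 286]
 [260 276 286]
 [261 276 286]]
width [0.01144178 0.01205707 0.01280864]
dir -56.981792 450.37378 354.4222
ends [0.40283107 0.43066956 0.142     ] [0.50850232 0.26545156 0.142     ] knuckle (top of upper: 115+... )
rows of mask [ 82 272]
[[ 0.141  0.142  0.141  0.142  0.142  0.143  0.143  0.142  0.143  0.141
   0.121  0.118]
 [ 0.142  0.142  0.142  0.142  0.143  0.142  0.143  0.143  0.143  0.141
   0.126  0.126]
 [ 0.127  0.117  0.113  0.112  0.112  0.11   0.111  0.113  0.115  0.128
   0.129  0.127]
 [ 0.126  0.123  0.12   0.119  0.12   0.119  0.12   0.12   0.123  0.126
   0.128  0.128]
 [ 0.127  0.128  0.127  0.128  0.125  0.125  0.127  0.126  0.126  0.126
   0.128  0.126]
 [ 0.001  0.002  0.128  0.129  0.127  0.128  0.127  0.126 -0.     0.002
   0.001  0.002]
 [ 0.001  0.001  0.     0.002 -0.     0.     0.     0.001  0.001  0.001
   0.     0.   ]
 [ 0.001  0.001  0.001  0.001  0.001  0.     0.001 -0.     0.001  0.001
   0.002  0.001]]
```

View pics/c.png

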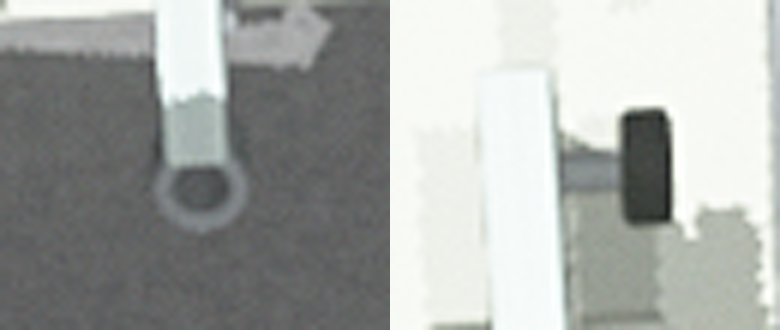

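```bash
python3 - <<'E'
from h import *
z=np.load('w1.npz');p=camera_params('wrist');p['xyz']=z['xyz'];p['orientation']=z['o']
k=plane(p,283.2,276.4,.127);f=plane(p,270,81.8,.142)
d=f-k;print('knuckle',k,'free',f,np.hypot(*d[:2]),np.degrees(np.arctan2(d[1],d[0])))
a=np.array([-.5447,.8387]);b=np.array([.45037,.35442]);t=(k[:2]-b)@a
print('axis proj of knuckle',b+t*a,'grip',b+(t+.105)*a)
g=b+(t+.105)*a
go([g[0],g[1],.155],[np.pi,0,2.147]);go([g[0],g[1],.109],[np.pi,0,2.147])
E
```

```text
knuckle [0.51912958 0.24975377 0.127     ] free [0.40172483 0.42973614 0.142     ] 0.21488957331163272 123.11691123758692
axis proj of knuckle [0.51858655 0.2493838 ] grip [0.46139305 0.3374473 ]
shift mm [ -1.7  -3.9 134.6] turn deg [-0.11  0.   -3.35] len 0.135 t 1.2
shift mm [ -1.7  -3.8 180.6] turn deg [-0.11  0.   -3.35] len 0.181 t 1.2
```

Emit:
arm_command(steps=[[60,[-1.7,-3.9,45],[0,0,-3.3]],[60,[-1.7,-3.9,90],[0,0,-3.3]],[60,[-1.7,-3.9,130],[0,0,-3.3]],[60,[-1.7,-3.9,165],[0,0,-3.3]],[60,[-1.7,-3.9,180],[0,0,-3.3]],[60,[-1.7,-3.9,180.5],[0,0,-3.3]],[60,[-1.7,-3.9,180.5],[0,0,-3.3]]])

```text
time: 1.9
eef_pos: [0.4615, 0.3386, 0.1109]
eef_rot: [3.141, 0.0, 2.148]
force: [0.5, -0.3, 0.5]
width: 0.0603
```

Emit:
arm_command(steps=[[8,[0,0,0],[0,0,0]],[8,[0,0,0],[0,0,0]],[8,[0,0,0],[0,0,0]],[8,[0,0,0],[0,0,0]],[8,[0,0,0],[0,0,0]],[8,[0,0,0],[0,0,0]],[8,[0,0,0],[0,0,0]]], grip_force=35)

```text
time: 2.6
eef_pos: [0.4615, 0.3386, 0.1109]
eef_rot: [3.141, 0.0, 2.147]
force: [0.2, -0.3, -0.5]
width: 0.0122
```

```bash
python3 - <<'E'
from h import *
s=get_state();print(s['time'],s['eef_pos'],s['eef_rot'],s['force'],s['width'])
E
```

```text
2.6 [0.46153847 0.33858225 0.11088134] [3.14078579e+00 9.69805374e-07 2.14742357e+00] [ 0.24500039 -0.25928112 -0.45871565] 0.012153779535561937
```

Gripped at 12.2 mm. I'll lift the guard straight out, then refine the pin position from the static cameras.

Emit:
arm_command(steps=[[8,[0,0,-30],[0,0,0]],[8,[0,0,-70],[0,0,0]],[8,[0,0,-110],[0,0,0]],[8,[0,0,-145],[0,0,0]],[8,[0,0,-160],[0,0,0]],[8,[0,0,-160],[0,0,0]],[8,[0,0,-160],[0,0,0]]])

```text
time: 3.3
eef_pos: [0.461, 0.3382, 0.269]
eef_rot: [-3.14, -0.0, 2.147]
force: [-0.6, -0.4, -4.4]
width: 0.0118
```

```bash
cat >> h.py <<'E'
def press(q,yaw=np.radians(28.87-90),kn=np.array([.54855,-.10857])):
    ex=np.array([np.cos(yaw),np.sin(yaw)]);ey=np.array([-ex[1],ex[0]]);o=kn+.165*ex
    q=np.asarray(q,float);return np.append(o+q[0]*ex+q[1]*ey,q[2])
E
python3 - <<'E'
from h import *
s=get_state();print(s['time'],s['eef_pos'],s['eef_rot'],s['force'],s['width'])
out=[]
A=[]
for n in ['scene','side']:
    p,im,d=snap(n); np.savez(n+'1',im=im,d=d)
    pl,pt=proj(p,press([-.13,.105,.105])),proj(p,press([-.13,.105,.19]));tt=proj(p,press([-.13,.105,.214]));bt=proj(p,press([-.13,.105,.133]))
    print(n,'pin_low',pl,bt,'pin_top',pt,tt)
    c=(pl+pt)/2; u,v=c.round().astype(int); c0,r0=u-23,v-32
    a=cv2.resize(im[r0:r0+64,c0:c0+46][:,:,::-1],None,fx=8,fy=8,interpolation=cv2.INTER_CUBIC); print('crop origin',c0,r0)
    b=a.copy()
    for q in (pl,bt,pt,tt): cv2.circle(b,tuple(((q-[c0,r0]+.5)*8).astype(int)),3,(0,0,255),-1)
    out.append(b)
cv2.imwrite('pics/pins.png',np.hstack(out))
# head edge line fit for yaw: use depth at head top
p=camera_params('scene');z=np.load('scene1.npz');P=pts(p,z['d']);h=P[...,2]
m=np.zeros(h.shape,bool);m[190:320,60:240]=1;m&=(h>.315)&(h<.335)
L=[]
for u in range(100,205):
    v=np.where(m[:,u])[0]
    if len(v): L.append(plane(p,u,v.max()+.5,.325)[:2])
L=np.array(L)*1000;vx,vy,x0,y0=cv2.fitLine(L.astype(np.float32),cv2.DIST_HUBER,0,.01,.01).ravel();print('left head edge',np.degrees(np.arctan2(vy,vx)),x0,y0)
yaw=np.arctan2(vy,vx); o=press([0,0,0])[:2]*1000; n=np.array([-vy,vx]); print('offset of edge from press origin (85?)',n@([x0,y0]-o))
m2=np.zeros(h.shape,bool);m2[260:350,80:240]=1;m2&=(h>.075)&(h<.095)
L=[]
for u in range(125,225):
    v=np.where(m2[:,u])[0]
    if len(v): L.append(plane(p,u,v.max()+.5,.085)[:2])
L=np.array(L)*1000;vx,vy,x0,y0=cv2.fitLine(L.astype(np.float32),cv2.DIST_HUBER,0,.01,.01).ravel();n=np.array([-vy,vx]);print('left base edge',np.degrees(np.arctan2(vy,vx)),n@([x0,y0]-o))
E
```

```text
3.3 [0.46100557 0.33824339 0.26903337] [-3.13950770e+00 -1.30722718e-04  2.14738155e+00] [-0.58645753 -0.3676832  -4.3505199 ] 0.011800154195604883
scene pin_low [226.26275752 281.36447804] [224.87585375 279.78709658] pin_top [221.85695091 276.35357692] [220.5002577  274.81055514]
crop origin 201 247
side pin_low [357.11340641 215.17041538] [357.8388916  208.10900357] pin_top [359.36703407 193.23503586] [360.03195527 186.76311537]
crop origin 335 172
left head edge -61.154636 713.17017 -226.15442
offset of edge from press origin (85?) 87.3956795326519
left base edge -61.300903 126.2454612782058
```

View pics/pins.png

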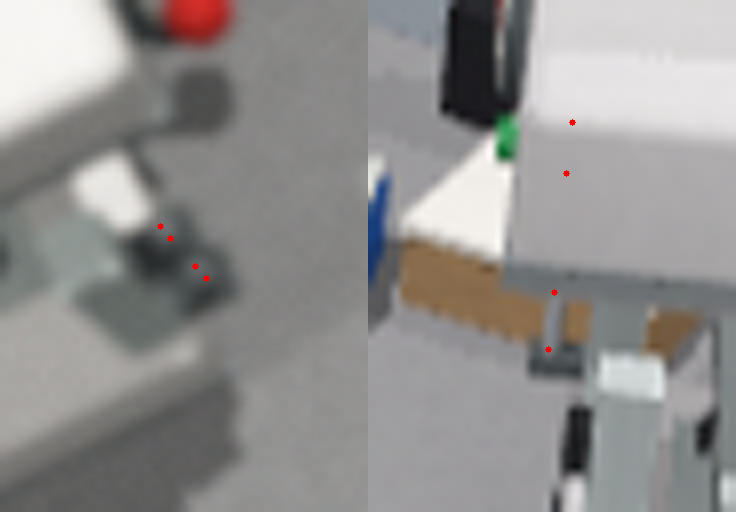

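The side view shows the lower pin at crop (551,325). The pin position predicted from the knob and the head's yaw falls on it to within about 0.3 px. The head and base edges give yaw -61.15 to -61.3°. I'll carry the guard to 60 mm in front of the pins and compare knuckle and pin in the same cameras.

```bash
cat >> h.py <<'E'
YAW=np.radians(-61.2)
PIN=press([-.13,.105,.105],YAW)
def hang(ang,out,mouth,kx=.1059,pin=None):
    """tool pose so that knuckle_low mouth is at height mouth, 'out' m in front (press -x) of the pin; guard x at ang deg"""
    a=np.radians(ang); pin=PIN if pin is None else pin
    g=pin[:2]-out*np.array([np.cos(YAW),np.sin(YAW)])+kx*np.array([np.cos(a),np.sin(a)])
    return [g[0],g[1],mouth+.0889],[np.pi,0,a]   # TCP .1109 when mouth at .022
E
python3 - <<'E'
from h import *
print(PIN); print(hang(115,.06,.147)); go(*hang(115,.06,.147))
E
```

```text
[ 0.65742358 -0.0886566   0.105     ]
([np.float64(0.5837630856337226), np.float64(0.059899797428957915), 0.2359], [3.141592653589793, 0, np.float64(2.007128639793479)])
shift mm [-300.3  -48.2   32.1] turn deg [-0.26  0.01  8.04] len 0.306 t 3.4
```

Emit:
arm_command(steps=[[8,[-40,-6,0],[-0.2,0,2]],[8,[-80,-12,4],[-0.2,0,4]],[8,[-120,-18,10],[-0.2,0,6]],[8,[-160,-25,16],[-0.2,0,8]],[8,[-200,-32,22],[-0.2,0,8]],[8,[-240,-38,28],[-0.2,0,8]],[8,[-270,-43,32],[-0.2,0,8]],[8,[-290,-46,32],[-0.2,0,8]],[8,[-300,-48,32],[-0.2,0,8]],[8,[-300,-48,32],[-0.2,0,8]],[8,[-300,-48,32],[-0.2,0,8]],[8,[-300,-48,32],[-0.2,0,8]]])

```text
time: 4.6
eef_pos: [0.5833, 0.0616, 0.2359]
eef_rot: [-3.141, -0.001, 2.009]
force: [-0.5, 0.1, -3.4]
width: 0.0118
```

```bash
python3 - <<'E'
from h import *
s=get_state();print(s['time'],s['eef_pos'],s['eef_rot'],s['force'],s['width'])
Rt=R.from_euler('xyz',s['eef_rot'])
k=lambda z:s['eef_pos']+Rt.apply([-.1059,0,z])   # tool z down
out=[]
for n in ['scene','side']:
    p,im,d=snap(n); np.savez(n+'2',im=im,d=d)
    K=np.array([k(.0889+.0),k(.0889-.02),k(.0889-.085),k(.0889-.105)])
    q=proj(p,K);print(n,q.round(1).tolist())
    pins=proj(p,np.array([PIN,PIN+[0,0,.028],PIN+[0,0,.085],PIN+[0,0,.109]]))
    c=(q.mean(0)*.5+pins.mean(0)*.5).round().astype(int);c0,r0=c-[25,34];print(c0,r0)
    a=cv2.resize(im[r0:r0+68,c0:c0+50][:,:,::-1],None,fx=8,fy=8,interpolation=cv2.INTER_CUBIC)
    for w,col in ((q,(0,255,255)),(pins,(0,0,255))):
        for x in w: cv2.circle(a,tuple(((x-[c0,r0]+.5)*8).astype(int)),2,col,-1)
    out.append(a)
cv2.imwrite('pics/hov.png',np.hstack(out))
E
```

```text
4.6 [0.58332645 0.06157021 0.23594198] [-3.14052509e+00 -5.23425072e-04  2.00948600e+00] [-0.54938879  0.1371584  -3.39501609] 0.011803200172611434
scene [[244.5, 269.2], [243.8, 267.8], [241.3, 263.2], [240.5, 261.7]]
208 238
side [[339.4, 202.7], [339.8, 197.5], [341.1, 180.1], [341.5, 174.6]]
325 161
```

View pics/hov.png

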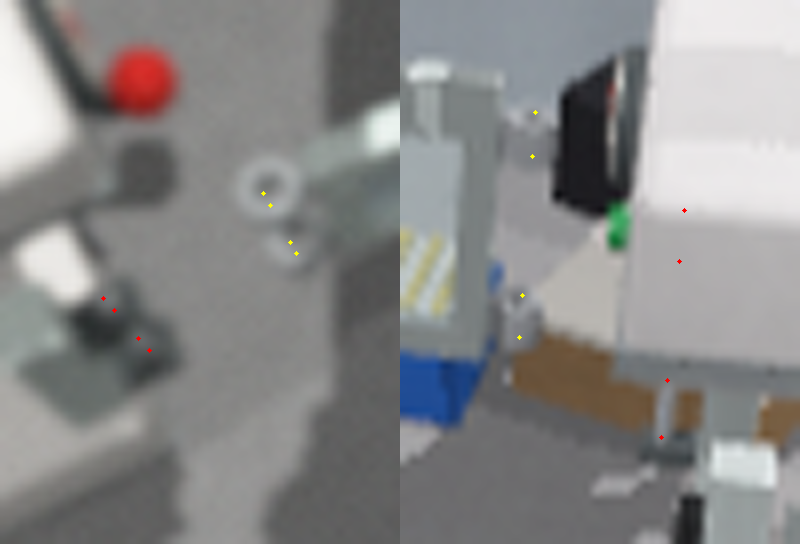

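In the scene crop the upper ring's centre is at (270,186), against a prediction of (263,193), about 2 to 3 mm off. The side crop agrees roughly. I'll enlarge with averaged frames to compare ring and pin directly.

```bash
python3 - <<'E'
from h import *
ims={}
for n in ['scene','side']:
    ims[n]=np.mean([snapshot(n)[0] for _ in range(6)],0); np.save(n+'avg',ims[n])
def crop(n,c0,r0,w,h,f,box):
    a=ims[n][r0:r0+h,c0:c0+w][:,:,::-1]; a=np.clip((a-a.min())*255/(np.percentile(a,99)-a.min()),0,255).astype(np.uint8)
    return cv2.resize(cv2.resize(a,None,fx=f,fy=f,interpolation=cv2.INTER_CUBIC),box)
a=crop('scene',212,254,36,36,11,(396,396)); b=crop('side',332,168,36,54,11,(396,594))
o=np.zeros((594,792,3),np.uint8);o[:396,:396]=a;o[:,396:]=b
cv2.imwrite('pics/z.png',o)
E
```

```text
(no output)
```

View pics/z.png

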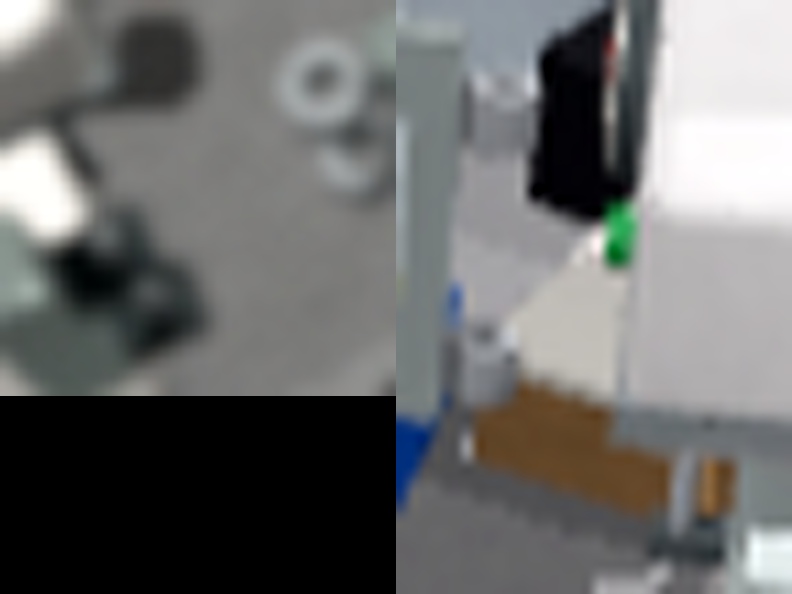

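Seen in the side picture, the knuckle (490,370) and the pin (685,490) both sit about 0.4 px right of their predictions, so they agree with each other to about 0.3 mm. The scene view shows a similar common shift. I'll approach in front of the pins.

```bash
python3 - <<'E'
from h import *
go(*hang(115,.0,.147))
E
```

```text
shift mm [-60.1   3.8   0. ] turn deg [-0.06  0.01  0.03] len 0.06 t 5.3
```

Emit:
arm_command(steps=[[8,[-15,1,0],[0,0,0]],[8,[-30,2,0],[0,0,0]],[8,[-45,3,0],[0,0,0]],[8,[-55,4,0],[0,0,0]],[8,[-60,4,0],[0,0,0]],[8,[-60,4,0],[0,0,0]],[8,[-60,4,0],[0,0,0]],[8,[-60,4,0],[0,0,0]]])

```text
time: 6.1
eef_pos: [0.6126, 0.008, 0.2361]
eef_rot: [-3.141, -0.0, 2.008]
force: [0.1, -0.1, -3.1]
width: 0.012
```

```bash
python3 - <<'E'
from h import *
s=get_state();print(s['time'],s['eef_pos'],s['eef_rot'],s['force'],s['torque'],s['joint_vel'].round(3))
go(*hang(115,.0,.147))
ims={}
Rt=R.from_euler('xyz',s['eef_rot']);o=[]
for n in ['scene','side']:
    ims[n]=np.mean([snapshot(n)[0] for _ in range(4)],0)
    p=camera_params(n)
    K=np.array([s['eef_pos']+Rt.apply([-.1059,0,z]) for z in (.0889,.0689,.0039,-.0161)]);q=proj(p,K);print(n,q.round(1).tolist())
c0,r0=206,250
def crop(n,c0,r0,w,h,f):
    a=ims[n][r0:r0+h,c0:c0+w][:,:,::-1]; a=np.clip((a-a.min())*255/(np.percentile(a,99)-a.min()),0,255).astype(np.uint8)
    return cv2.resize(a,None,fx=f,fy=f,interpolation=cv2.INTER_CUBIC)
cv2.imwrite('pics/z2.png',np.hstack([crop('scene',206,246,40,50,10),crop('side',338,172,40,50,10)]))
E
```

```text
6.1 [0.61262058 0.00802196 0.23609235] [-3.14067550e+00 -1.56073918e-04  2.00830083e+00] [ 0.08260317 -0.06560781 -3.08548987] [-0.06360881  0.01554088 -0.01516427] [ 0.003 -0.003  0.002 -0.004 -0.002 -0.001]
shift mm [-0.7 -0.3  0.2] turn deg [-0.05 -0.01  0.07] len 0.001 t 6.1
scene [[224.4, 279.0], [223.3, 277.8], [219.7, 273.6], [218.5, 272.3]]
side [[358.1, 204.4], [358.6, 199.2], [360.4, 181.7], [361.0, 176.1]]
```

View pics/z2.png

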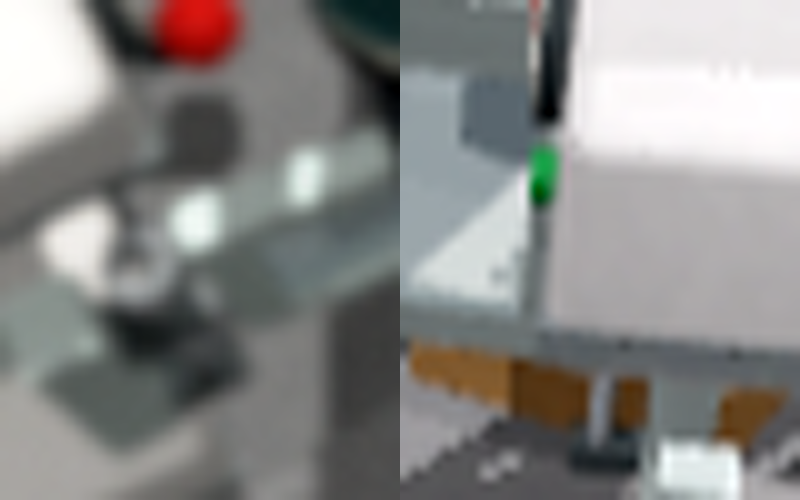

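The ring sits over the upper lug at crop (140,265), and the side view shows the lower pin below the panel edge, so I'll lower gently and watch the force.

Emit:
arm_command(steps=[[8,[-0.7,-0.3,4],[0,0,0]],[8,[-0.7,-0.3,8],[0,0,0]],[8,[-0.7,-0.3,12],[0,0,0]],[8,[-0.7,-0.3,15],[0,0,0]],[8,[-0.7,-0.3,17],[0,0,0]],[8,[-0.7,-0.3,19],[0,0,0]],[8,[-0.7,-0.3,19],[0,0,0]],[8,[-0.7,-0.3,19],[0,0,0]]])

```text
time: 7.3
eef_pos: [0.6128, 0.0069, 0.2171]
eef_rot: [-3.141, 0.0, 2.008]
force: [0.1, -0.8, -3.8]
width: 0.0119
```

```bash
python3 - <<'E'
from h import *
s=get_state();print(s['time'],s['eef_pos'],s['eef_rot'],s['force'],s['torque'],s['width'])
go(*hang(115,.0,.105))
E
```

```text
7.3 [0.6128163  0.00691464 0.21708501] [-3.14077908e+00  2.46709548e-04  2.00790554e+00] [ 0.1468277  -0.8174391  -3.84206238] [-0.09218305 -0.07687799  0.01936071] 0.011911956309972722
shift mm [ 0.4  0.1 23.2] turn deg [-0.05  0.01  0.04] len 0.023 t 7.3
```

Emit:
arm_command(steps=[[8,[0,0,2],[0,0,0]],[8,[0,0,4],[0,0,0]],[8,[0,0,6],[0,0,0]],[8,[0,0,8],[0,0,0]],[8,[0,0,8],[0,0,0]]])

```text
time: 7.8
eef_pos: [0.6128, 0.0069, 0.2086]
eef_rot: [-3.14, 0.0, 2.008]
force: [1.9, -0.7, -3.6]
width: 0.0116
```

```bash
python3 - <<'E'
from h import *
s=get_state();print(s['time'],s['eef_pos'],s['eef_rot'],s['force'],s['torque'],s['width'])
E
```

```text
7.8 [0.61278081 0.00685247 0.20862152] [-3.14044070e+00  1.97312695e-04  2.00789009e+00] [ 1.89504044 -0.71683209 -3.63961163] [-0.13322536 -0.10252489  0.01453253] 0.011575812778812207
```

Emit:
arm_command(steps=[[8,[0,0.7,2],[0,0,0]],[8,[0,0.7,5],[0,0,0]],[8,[0,0.7,8],[0,0,0]],[8,[0,0.7,11],[0,0,0]],[8,[0,0.7,13],[0,0,0]],[8,[0,0.7,13],[0,0,0]]])

```text
time: 8.4
eef_pos: [0.6132, 0.0071, 0.195]
eef_rot: [-3.14, -0.0, 2.008]
force: [0.3, 0.0, -3.6]
width: 0.0118
```

```bash
python3 - <<'E'
from h import *
s=get_state();print(s['time'],s['eef_pos'],s['eef_rot'],s['force'],s['torque'],s['width'])
E
```

```text
8.4 [0.61317965 0.00714283 0.19501079] [-3.13961319e+00 -1.87546148e-04  2.00795907e+00] [ 0.32264442  0.02324825 -3.60085961] [-0.11317855  0.03229086  0.00045319] 0.011783857813506708
```

Emit:
arm_command(steps=[[8,[0,0,1],[0,0,0]],[8,[0,0,2],[0,0,0]],[8,[0,0,2.5],[0,0,0]],[8,[0,0,2.5],[0,0,0]]])

```text
time: 8.8
eef_pos: [0.6135, 0.0073, 0.1939]
eef_rot: [-3.141, 0.001, 2.008]
force: [-2.4, 1.6, 1.8]
width: 0.0114
```

```bash
python3 - <<'E'
from h import *
s=get_state();print(s['time'],s['eef_pos'],s['eef_rot'],s['force'],s['torque'],s['width'])
E
```

```text
8.8 [0.61350428 0.00730876 0.19392762] [-3.14143438e+00  6.83165979e-04  2.00810013e+00] [-2.42807376  1.57149728  1.82866075] [-0.16792542  0.18112687 -0.10302409] 0.01141471283510572
```

The guard is seated: TCP z .1939 is just what full-down predicts, and it now carries load. I'll release and rise clear.

Emit:
arm_command(steps=[[12,[0,0,-0.5],[0,0,0]],[24,[0,0,-0.5],[0,0,0]],[40,[0,0,-0.5],[0,0,0]],[40,[0,0,-0.5],[0,0,0]],[40,[0,0,-15],[0,0,0]],[40,[0,0,-40],[0,0,0]],[40,[0,0,-80],[0,0,0]],[40,[0,0,-110],[0,0,0]],[20,[0,0,-120],[0,-5,0]],[0,[0,0,-120],[0,-13,0]],[0,[0,0,-120],[0,-20,0]],[0,[0,0,-120],[0,-20,0]]])

```text
time: 10.0
eef_pos: [0.6123, 0.0106, 0.3145]
eef_rot: [-3.142, 0.349, 2.013]
force: [-0.2, 0.3, -0.6]
width: 0.0115
```

```bash
cat >> h.py <<'E'
HIN=np.array([.6583,-.0886])
ex=np.array([np.cos(YAW),np.sin(YAW)]);ey=np.array([-ex[1],ex[0]])
O=HIN+.13*ex-.105*ey
def W(x,y,z): return np.append(O+x*ex+y*ey,z)
def Rtilt(t): return R.from_euler('z',np.pi+YAW)*R.from_euler('x',np.pi)*R.from_euler('y',-np.radians(t))
E
python3 - <<'E'
from h import *
s=get_state();print(s['time'],s['eef_pos'],s['eef_rot'],s['force'],s['qpos'],s['width'])
print(O,press([0,0,0],YAW))
T=Rtilt(45)
print(T.as_matrix().round(2))
go(W(-.29,.175,.30),T);go(W(-.29,.175,.2),T)
p,im,d=snap('side','side3.png');p,im2,d=snap('wrist');
o=np.hstack([im[120:300,300:420],cv2.resize(im2,(240,180))]);o=cv2.resize(o[:,:,::-1],None,fx=2.2,fy=2.2);print(o.shape);cv2.imwrite('pics/r.png',o)
E
```

```text
10.0 [0.61229266 0.01058471 0.31447219] [-3.14155668  0.34917113  2.01309871] [-0.24974255  0.29259687 -0.59062561] [ 0.11018369  0.14066526  1.13942255 -0.33396564  1.73402111 -0.40808646] 0.011532705816496134
[ 0.62891578 -0.253104  ] [ 0.62803936 -0.2531606   0.        ]
[[-0.34  0.88  0.34]
 [ 0.62  0.48 -0.62]
 [-0.71  0.   -0.71]]
shift mm [56.3 59.3 -5.1] turn deg [ -1.87 -24.99  -2.94] len 0.082 t 10.0
shift mm [90.5 59.4 88.9] turn deg [ -1.87 -24.99  -2.94] len 0.14 t 10.0
(396, 792, 3)
```

View pics/r.png

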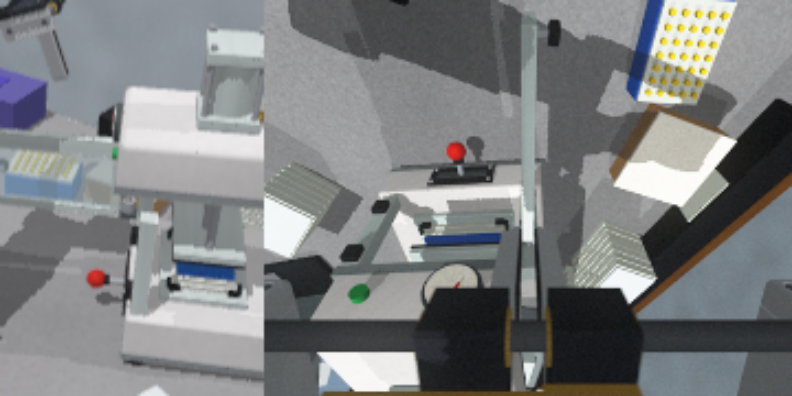

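The guard hangs open on its pins and the gripper is clear of it: in the wrist view the rail runs up at column 530 and the lever knob is at (456,151). Next I tilt the tool to 45° and go down on the guard's outer (left) side.

Emit:
arm_command(steps=[[0,[10,15,-10],[-0.5,-6,-0.8]],[0,[25,30,-10],[-1,-12,-1.5]],[0,[40,45,-8],[-1.4,-18,-2.2]],[0,[56,59,-5],[-1.9,-25,-2.9]],[0,[56,59,-5],[-1.9,-25,-2.9]],[0,[68,59,27],[-1.9,-25,-2.9]],[0,[80,59,60],[-1.9,-25,-2.9]],[0,[89,59,85],[-1.9,-25,-2.9]],[0,[89,59,85],[-1.9,-25,-2.9]],[0,[89,59,85],[-1.9,-25,-2.9]]])

```text
time: 11.1
eef_pos: [0.6445, 0.0808, 0.2058]
eef_rot: [3.139, 0.785, 2.064]
force: [-0.6, -0.5, 0.0]
width: 0.0005
```

```bash
python3 - <<'E'
from h import *
s=get_state();print(s['time'],s['eef_pos'],s['eef_rot'],s['force'],s['qpos'])
T=R.from_euler('xyz',s['eef_rot']);r=s['eef_pos'][:2]-O;print('press',r@ex,r@ey)
# arc waypoints
rr=.16
for phi in [95,88,80,70,60,50,40,30,22,15,8,3,0,-3]:
    f=np.radians(phi); off=.006+ .0125*np.sin(f)+.0056*max(np.cos(f),0)
    c=np.array([-.13-rr*np.sin(f)-off*np.cos(f), .105-rr*np.cos(f)+off*np.sin(f)])
    w=W(c[0],c[1],.205); print(phi,c.round(3),(T.inv().apply(w-s['eef_pos'])*1000).round(0))
print(np.degrees((T.inv()*Rtilt(45)).as_rotvec()))
E
```

```text
11.1 [0.64447397 0.08080094 0.20581286] [3.13867302 0.78457345 2.06389155] [-0.61878182 -0.54530496  0.01944786] [ 0.42229421  0.24858119  1.38903351 -0.78679667  1.47060262 -0.00279197]
press -0.28510791974801936 0.17449368124083106
95 [-0.288  0.137] [  2. -37.  -1.]
88 [-0.291  0.118] [  4. -56.  -3.]
80 [-0.291  0.096] [  4. -78.  -3.]
70 [-0.287  0.069] [   1. -106.   -0.]
60 [-0.278  0.042] [  -5. -132.    6.]
50 [-0.265  0.017] [ -15. -157.   15.]
40 [-0.247 -0.006] [ -28. -180.   28.]
30 [-0.225 -0.025] [ -43. -199.   44.]
22 [-0.205 -0.037] [ -58. -211.   58.]
15 [-0.186 -0.046] [ -71. -220.   72.]
8 [-0.165 -0.052] [ -86. -225.   86.]
3 [-0.151 -0.054] [ -96. -228.   96.]
0 [-0.142 -0.055] [-103. -228.  103.]
-3 [-0.133 -0.055] [-109. -229.  109.]
[-0.21985769 -0.04668671 -0.38752748]
```

Emit:
arm_command(steps=[[0,[2,-20,0],[0,0,0]],[0,[3,-37,-1],[0,0,0]],[0,[4,-56,-3],[0,0,0]],[0,[4,-78,-3],[0,0,0]],[0,[1,-106,0],[0,0,0]],[0,[-5,-132,6],[0,0,0]],[0,[-15,-157,15],[0,0,0]],[0,[-28,-180,28],[0,0,0]],[0,[-43,-199,43],[0,0,0]],[0,[-58,-211,58],[0,0,0]],[0,[-58,-211,58],[0,0,0]]])

```text
time: 12.2
eef_pos: [0.4982, -0.0943, 0.2097]
eef_rot: [3.13, 0.787, 2.052]
force: [0.5, 0.1, -0.1]
width: 0.0007
```

```bash
python3 - <<'E'
from h import *
s=get_state();print(s['time'],s['eef_pos'],s['eef_rot'],s['force'],s['qpos'])
T=R.from_euler('xyz',s['eef_rot']);r=s['eef_pos'][:2]-O;print('press',r@ex,r@ey)
for c in [(-.186,-.046),(-.165,-.052),(-.151,-.055),(-.142,-.055),(-.138,-.055)]:
    print(c,(T.inv().apply(W(*c,.205)-s['eef_pos'])*1000).round(0))
E
```

```text
12.2 [ 0.49817204 -0.09433016  0.20973937] [3.12963461 0.7874204  2.05239935] [ 0.52869663  0.07180097 -0.1460428 ] [ 0.17333871 -0.21749064  1.85514602 -0.77255967  1.29429808 -0.17372866]
press -0.20212085315392178 -0.03808172818550328
(-0.186, -0.046) [-8. -8. 15.]
(-0.165, -0.052) [-23. -13.  30.]
(-0.151, -0.055) [-33. -16.  40.]
(-0.142, -0.055) [-39. -16.  46.]
(-0.138, -0.055) [-42. -16.  49.]
```

Emit:
arm_command(steps=[[0,[-8,-8,15],[0,0,0]],[0,[-16,-11,23],[0,0,0]],[0,[-23,-13,30],[0,0,0]],[0,[-28,-15,35],[0,0,0]],[0,[-33,-16,40],[0,0,0]],[0,[-37,-16,44],[0,0,0]],[0,[-40,-16,47],[0,0,0]],[0,[-40,-16,47],[0,0,0]]])

```text
time: 13.0
eef_pos: [0.5129, -0.1556, 0.2045]
eef_rot: [3.129, 0.785, 2.051]
force: [-3.4, 4.9, 2.1]
width: 0.0007
```

```bash
python3 - <<'E'
from h import *
s=get_state();print(s['time'],s['eef_pos'],s['eef_rot'],s['force'],s['qpos'])
T=R.from_euler('xyz',s['eef_rot']);r=s['eef_pos'][:2]-O;print('press',r@ex,r@ey,'force press x',s['force'][:2]@ex)
E
```

```text
13.0 [ 0.51292298 -0.15556766  0.2045032 ] [3.12894062 0.78525448 2.05139489] [-3.41655951  4.86910964  2.0838042 ] [ 0.01413826 -0.21393173  1.86185224 -0.74409347  1.1780359  -0.2882539 ]
press -0.14135170742515077 -0.0546567636977719 force press x -5.91277339586341
```

The guard is shut: it stopped on its pads with 5.9 N push-back at the expected plane. I'll back off and go to the lever's left side.

```bash
python3 - <<'E'
from h import *
s=get_state();T=R.from_euler('xyz',s['eef_rot'])
print('turn',np.degrees((T.inv()*Rtilt(45)).as_rotvec()).round(2))
for c in [(-.16,-.055,.205),(-.235,-.05,.205),(-.235,.045,.12),(-.225,.045,.039),(-.154,.045,.039),(-.154,.032,.039)]:
    print(c,(T.inv().apply(W(*c)-s['eef_pos'])*1000).round(1))
E
```

```text
turn [-0.17 -0.   -0.89]
(-0.16, -0.055, 0.205) [ 12.8  -0.6 -13.5]
(-0.235, -0.05, 0.205) [ 65.9   3.4 -66.6]
(-0.235, 0.045, 0.12) [127.5  97.7  -6.8]
(-0.225, 0.045, 0.039) [177.7  97.1  57.6]
(-0.154, 0.045, 0.039) [127.5  98.  107.8]
(-0.154, 0.032, 0.039) [127.3  85.  107.8]
```

Emit:
arm_command(steps=[[0,[13,0,-13],[0,0,0]],[0,[35,2,-35],[0,0,-0.5]],[0,[66,3,-66],[0,0,-0.9]],[0,[86,35,-46],[0,0,-0.9]],[0,[106,67,-26],[0,0,-0.9]],[0,[127,98,-7],[0,0,-0.9]],[0,[150,98,22],[0,0,-0.9]],[0,[170,98,48],[0,0,-0.9]],[0,[178,98,58],[0,0,-0.9]],[0,[178,98,58],[0,0,-0.9]],[0,[178,98,58],[0,0,-0.9]]])

```text
time: 14.1
eef_pos: [0.5617, -0.0338, 0.0399]
eef_rot: [-3.141, 0.786, 2.072]
force: [0.1, -0.1, -0.0]
width: 0.0005
```

```bash
python3 - <<'E'
from h import *
s=get_state();T=R.from_euler('xyz',s['eef_rot']);r=s['eef_pos'][:2]-O
print(s['time'],s['eef_pos'],s['eef_rot'],s['force'],s['qpos'],'press',r@ex,r@ey)
print('turn',np.degrees((T.inv()*Rtilt(45)).as_rotvec()).round(2))
for c in [(-.154,.045,.039),(-.154,.032,.039)]:
    print(c,(T.inv().apply(W(*c)-s['eef_pos'])*1000).round(1))
a=[]
p,im,d=snap('wrist');p2,im2,_=snap('side')
P=pts(p,d)
# guard check: red knob, and guard rail points at z .2-.225 in press frame
q=P.reshape(-1,3);pr=np.c_[(q[:,:2]-O)@ex,(q[:,:2]-O)@ey,q[:,2]]
m=(pr[:,2]>.2)&(pr[:,2]<.224)&(pr[:,0]<-.1)&(pr[:,0]>-.2)&(abs(pr[:,1])<.12)
print(m.sum(),np.percentile(pr[m],[5,50,95],axis=0) if m.any() else '')
o=np.hstack([cv2.resize(im,(480,360)),cv2.resize(im2[130:290,290:420],(292,360))])[:,:,::-1];cv2.imwrite('pics/lev.png',o)
E
```

```text
14.1 [ 0.56171823 -0.0337578   0.03990022] [-3.14067143  0.78633569  2.07248027] [ 0.13407725 -0.1344634  -0.02344747] [ 0.27556744  0.15675095  1.86508059 -0.88289289  1.10409993  0.18693414] press -0.22458720888797218 0.046785175786138056
turn [-0.09  0.05 -0.04]
(-0.154, 0.045, 0.039) [-49.2  -1.7  50.6]
(-0.154, 0.032, 0.039) [-49.2 -14.7  50.6]
0
```

View pics/lev.png

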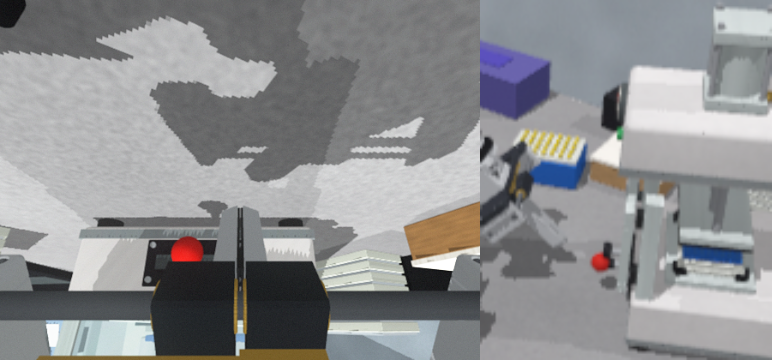

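The side crop shows the guard standing shut in front of the post (632,225). In the wrist view the red knob (187,250) is just beside the closed fingers (240,250) on the proper side. I'll move in and push right.

Emit:
arm_command(steps=[[0,[-17,-1,17],[0,0,0]],[0,[-34,-2,35],[0,0,0]],[0,[-49,-2,50.5],[0,0,0]],[0,[-49,-10,50.5],[0,0,0]],[0,[-49,-17,50.5],[0,0,0]],[0,[-49,-22,50.5],[0,0,0]],[0,[-49,-27,50.5],[0,0,0]],[0,[-49,-31,50.5],[0,0,0]],[0,[-49,-35,50.5],[0,0,0]],[0,[-49,-35,50.5],[0,0,0]]])

```text
time: 15.2
eef_pos: [0.5667, -0.1102, 0.0408]
eef_rot: [3.133, 0.787, 2.07]
force: [2.1, 5.4, 1.5]
width: 0.0003
```

```bash
cat > st.py <<'E'
from h import *
s=get_state();r=s['eef_pos'][:2]-O
print(s['time'],s['eef_pos'],'press',(r@ex).round(4),(r@ey).round(4),'F press x,y,z',(s['force'][:2]@ex).round(2),(s['force'][:2]@ey).round(2),s['force'][2].round(2))
E
python3 st.py
```

```text
15.2 [ 0.56667535 -0.11016015  0.04083311] press -0.1552 0.0143 F press x,y,z -3.73 4.42 1.51
```

Emit:
arm_command(steps=[[0,[0,-3,0],[0,0,0]],[0,[0,-6,0],[0,0,0]],[0,[0,-9,0],[0,0,0]],[0,[0,-11,0],[0,0,0]],[0,[0,-11,0],[0,0,0]],[0,[0,-11,0],[0,0,0]]])

```text
time: 15.8
eef_pos: [0.5601, -0.1133, 0.0417]
eef_rot: [3.125, 0.787, 2.07]
force: [8.1, 2.2, -4.0]
width: 0.0006
```

```bash
python3 st.py
```

```text
15.8 [ 0.56005926 -0.11331177  0.04167245] press -0.1557 0.007 F press x,y,z 1.93 8.15 -3.99
```

Emit:
arm_command(steps=[[0,[0,-2,0],[0,0,0]],[0,[0,-4,0],[0,0,0]],[0,[0,-5,0],[0,0,0]],[0,[0,-5,0],[0,0,0]]])

```text
time: 16.2
eef_pos: [0.5596, -0.1131, 0.0425]
eef_rot: [3.113, 0.787, 2.069]
force: [12.3, 1.3, -5.7]
width: 0.0004
```

```bash
python3 st.py; python3 - <<'E'
from h import *
p,im,d=snap('side');p2,im2,d2=snap('wrist')
for n,i,pp in (('side',im,p),('wrist',im2,p2)):
    i=i.astype(int);m=(i[...,0]>110)&(i[...,1]<60)&(i[...,2]<60);k,l,st,c=cv2.connectedComponentsWithStats(m.astype(np.uint8))
    for j in range(1,k):
        if st[j,4]>8:
            w=plane(pp,*c[j],.05);print(n,c[j].round(1),st[j,4],'press',((w[:2]-O)@ex).round(4),((w[:2]-O)@ey).round(4))
o=np.hstack([cv2.resize(im[130:290,290:420],(390,480)),cv2.resize(im2[180:420,130:330],(400,480))])[:,:,::-1];cv2.imwrite('pics/held.png',o)
E
```

```text
16.2 [ 0.55957994 -0.1130922   0.04252928] press -0.1561 0.0067 F press x,y,z 4.8 11.41 -5.68
side [343.8 250.1] 50 press -0.1611 -0.0217
wrist [234.  264.7] 1779 press -0.1586 -0.0209
```

The lever is on its firm stop: 4 N more push moved it only 0.3 mm, and the knob sits 21 mm to the right. I'll hold there well over two seconds.

Emit:
arm_command(steps=[[0,[0,-4,0],[0,0,0]],[0,[0,-4,0],[0,0,0]],[0,[0,-4,0],[0,0,0]],[0,[0,-4,0],[0,0,0]],[0,[0,-4,0],[0,0,0]],[0,[0,-4,0],[0,0,0]],[0,[0,-4,0],[0,0,0]],[0,[0,-4,0],[0,0,0]],[0,[0,-4,0],[0,0,0]],[0,[0,-4,0],[0,0,0]],[0,[0,-4,0],[0,0,0]],[0,[0,-4,0],[0,0,0]],[0,[0,-4,0],[0,0,0]],[0,[0,-4,0],[0,0,0]],[0,[0,-4,0],[0,0,0]],[0,[0,-4,0],[0,0,0]],[0,[0,-4,0],[0,0,0]],[0,[0,-4,0],[0,0,0]],[0,[0,-4,0],[0,0,0]],[0,[0,-4,0],[0,0,0]]])

```text
time: 18.3
eef_pos: [0.5594, -0.1127, 0.0434]
eef_rot: [3.104, 0.787, 2.069]
force: [8.6, 1.9, -4.4]
width: 0.0004
```

Emit:
arm_command(steps=[[0,[0,-4,0],[0,0,0]],[0,[0,-4,0],[0,0,0]],[0,[0,-4,0],[0,0,0]],[0,[0,-4,0],[0,0,0]],[0,[0,-4,0],[0,0,0]],[0,[0,-4,0],[0,0,0]],[0,[0,-4,0],[0,0,0]],[0,[0,-4,0],[0,0,0]],[0,[0,-4,0],[0,0,0]],[0,[0,-4,0],[0,0,0]],[0,[0,-4,0],[0,0,0]],[0,[0,-4,0],[0,0,0]],[0,[0,-4,0],[0,0,0]],[0,[0,-4,0],[0,0,0]],[0,[0,-4,0],[0,0,0]],[0,[0,-4,0],[0,0,0]]])

```text
time: 19.9
eef_pos: [0.5592, -0.1124, 0.0444]
eef_rot: [3.095, 0.788, 2.069]
force: [9.4, 2.0, -3.0]
width: 0.0006
```

```bash
python3 st.py
```

```text
19.9 [ 0.55915248 -0.11237047  0.04441166] press -0.1569 0.0067 F press x,y,z 2.76 9.27 -2.98
```

View pics/held.png

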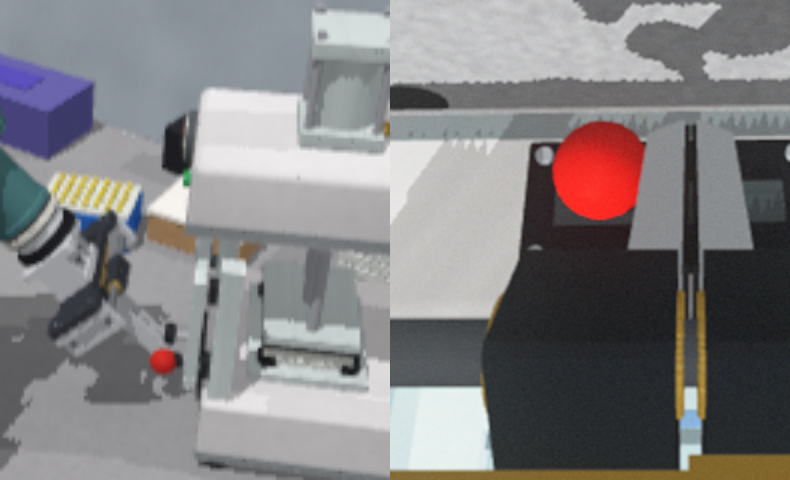

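The held picture shows the platen down on the plate, the blue mat no longer standing proud (310,335), the guard shut, and the finger against the knob at its right-hand end. I'll let the lever back gradually, then withdraw.

Emit:
arm_command(steps=[[0,[0,4,0],[0,0,0]],[0,[0,9,0],[0,0,0]],[0,[0,14,0],[0,0,0]],[0,[0,19,0],[0,0,0]],[0,[0,25,0],[0,0,0]],[0,[0,35,0],[0,0,0]],[0,[0,42,0],[0,0,0]],[0,[20,42,-20],[0,0,0]],[0,[50,42,-50],[0,0,0]],[0,[75,42,-75],[0,0,0]],[0,[75,42,-110],[0,0,0]],[0,[75,42,-140],[0,0,0]],[0,[75,42,-140],[0,0,0]],[0,[75,42,-140],[0,0,0]]])

```text
time: 21.3
eef_pos: [0.5174, 0.0399, 0.0915]
eef_rot: [3.094, 0.788, 2.069]
force: [0.7, 0.3, -1.5]
width: 0.0003
```

```bash
python3 st.py; python3 - <<'E'
from h import *
S={};r=[]
for n in ['scene','side','wrist']:
    p,im,d=snap(n,n+'9.png');S[n]=(p,im,d)
for n in ['scene','side']:
    p,im,d=S[n];i=im.astype(int);m=(i[...,0]>130)&(i[...,1]<60)&(i[...,2]<60);k,l,st,c=cv2.connectedComponentsWithStats(m.astype(np.uint8))
    j=1+np.argmin([abs(c[j]-([225,248] if n=='scene' else [343,246])).sum() for j in range(1,k)]);print(n,c[j].round(2),st[j,4]);r.append(ray(p,*c[j]))
x,_=tri(*r);print('knob',x,'press',(x[:2]-O)@ex,(x[:2]-O)@ey)
# guard points in wrist/scene depth
for n in S:
    p,im,d=S[n];q=pts(p,d).reshape(-1,3);pr=np.c_[(q[:,:2]-O)@ex,(q[:,:2]-O)@ey,q[:,2]]
    m=(pr[:,2]>.20)&(pr[:,2]<.232)&(pr[:,0]<-.1)&(pr[:,0]>-.25)&(pr[:,1]<.12)&(pr[:,1]>-.115)
    print(n,m.sum(),np.percentile(pr[m],[2,50,98],axis=0).round(4).tolist() if m.any() else '')
# bystanders moved? compare scene pictures
a=np.load('scene0.npz')['im'].astype(int);b=S['scene'][1].astype(int);df=(abs(a-b).sum(2)>120).astype(np.uint8)
k,l,st,c=cv2.connectedComponentsWithStats(df)
print([(c[j].round().tolist(),int(st[j,4])) for j in range(1,k) if st[j,4]>60])
o=np.hstack([cv2.resize(S['side'][1][130:290,290:420],(390,480)),cv2.resize(S['wrist'][1],(400,300),interpolation=cv2.INTER_AREA) if 0 else cv2.resize(S['wrist'][1][:,40:390],(400,480))])[:,:,::-1];cv2.imwrite('pics/end.png',o)
E
```

```text
21.3 [0.51744338 0.03985889 0.09146628] press -0.3104 0.0435 F press x,y,z 0.12 0.75 -1.46
scene [225.16 248.05] 38
side [343.08 246.18] 38
knob [ 0.54832478 -0.10877487  0.04957097] press -0.16530159366602265 -0.0010913336799977923
scene 106 [[-0.1382, 0.0785, 0.2006], [-0.1286, 0.101, 0.2126], [-0.1025, 0.1154, 0.23]]
side 112 [[-0.1363, -0.1149, 0.2013], [-0.1287, -0.1003, 0.2159], [-0.1036, -0.0418, 0.2298]]
wrist 0 
[([415.0, 6.0], 238), ([470.0, 10.0], 1280), ([392.0, 4.0], 100), ([276.0, 22.0], 198), ([338.0, 15.0], 192), ([382.0, 16.0], 413), ([469.0, 57.0], 2114), ([464.0, 101.0], 1077), ([339.0, 138.0], 4891), ([239.0, 123.0], 209), ([268.0, 147.0], 533), ([316.0, 185.0], 479), ([401.0, 217.0], 2941), ([263.0, 193.0], 160), ([290.0, 190.0], 124), ([311.0, 245.0], 3517), ([360.0, 207.0], 237), ([286.0, 208.0], 164), ([371.0, 216.0], 141), ([215.0, 271.0], 69)]
```

The viewer's limit is reached, so I go on by numbers. The knob is back in the middle to within 1 mm, and the guard's free-edge points lie at the shut plane. I'll rise clear and make a last check of forces and bystanders.

Emit:
arm_command(steps=[[0,[-30,0,-30],[0,0,0]],[0,[-60,0,-60],[0,0,0]],[0,[-90,0,-90],[0,0,0]],[0,[-100,0,-100],[0,0,0]],[0,[-100,0,-100],[0,0,0]],[0,[-100,0,-100],[0,0,0]]])

```text
time: 22.05
eef_pos: [0.5118, 0.0358, 0.2287]
eef_rot: [3.103, 0.787, 2.073]
force: [-0.0, -0.1, -0.5]
width: 0.0008
```

```bash
python3 st.py; python3 - <<'E'
from h import *
p,im,d=snap('scene');ps,ims,ds=snap('side')
def blobs(im,f,P):
    k,l,st,c=cv2.connectedComponentsWithStats(f(im.astype(int)).astype(np.uint8)); return [(c[j].round(1).tolist(),int(st[j,4])) for j in range(1,k) if st[j,4]>25]
col={'orange':lambda i:(i[...,0]>180)&(i[...,1]<120)&(i[...,2]<60),'blue':lambda i:(i[...,2]>120)&(i[...,0]<60)&(i[...,1]<110),'amber':lambda i:(i[...,0]>90)&(i[...,1]<85)&(i[...,2]<50)&(i[...,0]-i[...,1]>50)}
for n,a,b in (('scene',np.load('scene0.npz')['im'],im),('side',np.load('side0.npz')['im'],ims)):
    for k,f in col.items(): print(n,k,blobs(a,f,0),'->',blobs(b,f,0))
P0=pts(p,np.load('scene0.npz')['d']);P1=pts(p,d)
for n,(r0,r1,c0,c1),lo,hi in [('timer',(190,222,270,302),.008,.03),('reagent',(175,205,308,338),.06,.09),('plates',(325,392,225,292),.07,.1)]:
    for P in (P0,P1):
        q=P[r0:r1,c0:c1].reshape(-1,3);m=(q[:,2]>lo)&(q[:,2]<hi);print(n,m.sum(),np.median(q[m],0).round(3) if m.any() else '')
E
```

```text
22.05 [0.51182739 0.03578178 0.22873221] press -0.3096 0.0366 F press x,y,z 0.08 -0.05 -0.48
scene orange [] -> []
scene blue [([514.5, 200.3], 1043), ([437.7, 274.2], 58)] -> [([514.5, 200.2], 1036), ([437.7, 274.2], 59)]
scene amber [([224.9, 248.3], 36), ([65.2, 385.6], 92)] -> [([225.0, 248.5], 34), ([64.9, 385.6], 89)]
side orange [] -> []
side blue [([446.0, 156.7], 74), ([228.4, 158.9], 27), ([140.6, 177.1], 311), ([317.2, 206.1], 305)] -> [([446.2, 157.0], 68), ([137.6, 179.0], 387), ([318.7, 205.9], 316), ([393.8, 244.8], 51)]
side amber [([277.2, 199.5], 83), ([343.4, 246.0], 43)] -> [([277.7, 199.4], 78), ([343.2, 246.1], 40)]
timer 436 [0.394 0.064 0.018]
timer 149 [0.385 0.051 0.018]
reagent 136 [0.357 0.182 0.077]
reagent 45 [0.368 0.182 0.075]
plates 0 
plates 0
```

```bash
python3 -c "
from plant import *
print(hand_in())"
```

```text
the job is handed in; nothing more can be done
None
```

I hung the guard on the press, shut it, pressed the cap mat, let the lever spring back and handed the job in at about 22 s of the 59 s. `hand_in` reports no verdict.

**What I did**
- **Hanging:** I lifted the guard from its stand and lowered it onto both pins while it stood about 94° open. It came to rest at TCP height 0.1939 m, the height predicted for fully down.
- **Shutting:** I released it and pushed it shut with the fingers closed and the tool tilted 45°. It stopped at the shut plane with about 6 N of push-back.
- **Pressing:** I pushed the lever right until it hit its firm stop: the knob was 21 mm over, and 4 N more force moved it only 0.3 mm. I held it there about 3.6 s at roughly 9 N, with the mat no longer standing proud in the picture. Then I let it back slowly and moved the arm clear.

**Last checks**
- **Lever:** the knob is back within about 0.3 mm of where it started.
- **Platen:** it looks up, because the blue mat shows again in the side picture.
- **Guard:** points near its free edge lie at the shut plane (press x about -0.129 to -0.136).
- **Arm:** forces are near zero, so it is touching nothing.

**Gaps and disagreements**
- **Bystanders:** the wipe bottle and tip box read the same as before, and the tube rack seems unmoved too. The timer and reagent jar were partly hidden by the arm; their visible parts read within about 16 mm of before. My check of the plate stack found no readings either time, so it is unconfirmed, though the arm never went near it.
- **Camera offset:** the scene camera read the knuckle 2–3 mm from the robot's own position. The same shift seemed to affect the pins, and the fit went in without trouble.
- **Final picture:** I had used all 12 pictures, so the last checks are by numbers only.

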